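# Release the eccentric lock and run the tag carriage home

## Robot

A 7-joint arm with a two-finger parallel gripper is mounted at the origin on the work surface. World frame = base frame: x ahead of the robot, y to its left, z up, the work surface at z = 0. Lengths are in m, angles in degrees, forces in N, time in s.
With the tool pointing down it reaches from about 0.4 to 0.85 m from the base axis. Payload 6.9 kg.
Tool frame: the origin (TCP) lies midway between the tips of the shut fingers; the grasp point (between the pads) lies 19 mm behind it; z points along the fingers, y is the line along which they close (so a half turn about z gives the same grasp; the last joint's range is limited). The gripper opens to 85 mm and grips with 20 to 120 N. Pads are 22 mm wide; open, the fingers measure 114 mm over their backs; the gripper's body (76 mm by 85 mm) begins 54 mm behind the grasp point. The pads swing forward as they close: fully open they stand 13 mm farther back than shut.
Start: joints at [-64.945, 29.078, -13.613, 85.955, 7.202, 65.827, -8.869], TCP at [0.204, 0.591, 0.196] pointing down, gripper open.
Joint ranges: [-176.47, 176.47], [-13.61, 117.27], [-81.72, 77.17], [0.22, 143.17], [-87.28, 267.28], [10, 112.55], [-165.47, 165.47]. Speed limits (degrees/s): [136.94, 136.94, 180, 180, 180, 180, 180].

## Interface

Orientations are given as a 3x3 rotation matrix whose columns are the frame's x, y, z axes.
In Python, from cell import * gives the robot as it stands.
- The arm moves only by the shell command python3 -m pendant 'ROWS' [FORCE]. ROWS is JSON, a list of rows, each an object with "gripper": the gripper's target within -1 to 1 (shut at 1, half-way at 0, fully open at -1); "offset": the shift along the tool's x, y, z in m, a list of three; "twist": the turn about the tool's z in rad. In form: [{"gripper": gripper, "offset": [tx, ty, tz], "twist": twist}, ...]. A call has 1 to 10 rows; each row is the pose to reach, as a shift and turn from the pose commanded when the call began, along the tool's axes at that moment; what a row does not reach only later rows make up. A row lasts 1/12 s, in which the tool goes at most 41.7 mm and 7.16 degrees, less where a joint would pass 70% of its speed; a pose out of reach is approached as far as the arm can. A call with a gripper value outside its range is refused whole. The fingers move at their own pace and stop on an object; FORCE is the grip in N (left out, the last holds). Time passes only in rows, so rows that repeat a pose let the fingers close. It gives the time, the measured TCP pose, the force, the opening and the grip force at its end, in the units of the state.
- observe(): the state, without advancing time (a new reading comes with each control period).
- get_image(name): name is "side" or "top"; returns a dict with "image" (480x640x3 uint8, red, green, blue), "mtx" (3x3 intrinsics, pixels), "cam_to_world" (4x4, takes a point from camera to world coordinates). Camera axes: x right, y up, looking along -z (the intrinsics and any distortion apply to the point x, -y, -z); pixel columns grow to the right and rows downward; lengths in m; the calibration is good to about 2 mm. A picture is of the moment at which its call begins. There is no depth.
- close_job(): hands the job in; it is judged then, once.
The state is a dict: "t": time; "joint_pos": joint angles; "qvel": joint speeds; "tau": joint torques, N m; "tool_pos": TCP position; "ee_rot": TCP orientation; "wrist_force": force on the tool from outside, world axes, zero at the start; "wrist_torque": the same for the moment, N m; "grip_width": finger opening in m; "finger_force": force on a finger pad.
Only numpy, scipy, OpenCV 4.12 (cv2) and the standard library are available. Lean on these libraries where they do the work, as an engineer would, in place of code of your own. Each camera call takes 0.05 s, during which the arm holds its last target. There are 200 camera calls.

## Task

On the small tag-marking press, push the lever blade round with your fingertips until the eccentric cam's low point faces the carriage's side arm, which is when the blade points straight forward along the carriage's direction of travel. Only then push the carriage fully home against its stop under the marking head, by the rear face of its upright push plate. Just push, grip nothing, and leave the can, the tape roll and the pen cup alone.

Things in the scene. Friction and masses are not known exactly. Their poses are not given: they have to be found in the camera images.
- press: The whole tag-marking press, fixed to the desk: grey base plate 250 mm (x) by 280 mm (y), 12 mm thick. Origin at the desk surface; plate spans x -125 to 125, y -130 to 150 in this frame. Its +x is the direction in which the carriage travels, +y to the left of that, z up. The grey marking head (x 15 to 101, y -123 to -17, top 82 mm above the desk) bridges the carriage's far end. All offsets below are in this frame. Nothing else rises above 84 mm.
- cam_axis (a point): Point on the vertical turning axis of the eccentric cam, 60 mm above the desk, at (10, 60) mm in the press frame. The cam is a steel disc of radius 30 mm, 14 to 34 mm above the desk, mounted 15 mm off this axis; the lever blade on top of it points towards the disc's far (high) side.
- cam (a joint): Angle of the cam in rad: the direction of the lever blade, counter-clockwise seen from above, from the press +x axis. 0 = blade straight along +x, low point of the disc facing the carriage's side arm, the carriage can pass fully; it starts between 1.7 and 2.7 (blade pointing left and backwards), high side in the way, so it is turned clockwise. There is no stop at 0 (limits -0.7 and 2.95). Friction about 0.25 N m; it stays where it is left.
- blade_tip (a point): Outer end of the lever blade, 84 mm from the cam axis, 60 mm above the desk. The blade is an upright dark steel fin 92 mm long (from 8 mm behind the axis to this point), 16 mm thick, 40 to 84 mm above the desk (its lower edge clears the carriage's arm). It is pushed on its left side (the +y side when it points to +x) to turn clockwise; pressing both sides at once counts as gripping.
- carriage (a joint): Travel of the aluminium carriage along the press +x in m: starts at 0 to 0.015, 0.060 = fully home against the stop. Friction about 2.5 N; stays where it is left. With the cam's high side in the way its side arm meets the disc at about 0.033 to 0.045.
- plate_mid (a point): Middle of the rear face of the carriage's upright push plate, 55 mm above the desk, at y -70 in the press frame. The plate is 96 mm wide (y), 16 mm thick (towards +x from this point), 27 to 77 mm above the desk. The low carriage deck and side arm are no higher than 30 mm. Pressing the plate's front and rear faces at once counts as gripping.
- carriage_nose (a point): Middle of the carriage's leading end, 20 mm above the desk, 112 mm ahead of the push plate's rear face; it runs under the marking head.
- can: Bystander: red metal can, 60 mm diameter, 150 mm tall, standing; origin under its centre.
- tape: Bystander: roll of grey tape lying flat, 90 mm outer diameter, 25 mm high; origin under its centre.
- pencup: Bystander: dark steel pen cup with pens, 72 mm diameter, 85 mm tall (pens to 119 mm); origin under its centre.

How it is judged:
By the outcome, as a careful person would: the job done as asked, in the order asked, and still so for the second after the job is handed in, with the robot touching nothing.
It also fails if it takes over 48 s, if anything falls off the work surface, if the arm or the gripper's body presses on something with over 40 N, if the wrist force passes 120 N, or if a joint passes its speed limit or range.

## Working session

There is one attempt and no reset: what is moved stays moved. The work goes in short steps, Python scripts to look and compute and a shell command to move; the robot and the scene stay as the last step left them, time stands still between calls to the robot, and variables do not carry over. Pictures are saved under pics/ and viewed, at most 10 in all, crops included, and the job is handed in when it is done.

```bash
mkdir -p pics
python3 - <<'E'
from cell import *
import cv2,numpy as np
for n in("top","side"):
    d=get_image(n);cv2.imwrite(f"pics/{n}0.png",d["image"][:,:,::-1]);print(n,d["mtx"].tolist(),np.round(d["cam_to_world"],4).tolist(),[k for k in d])
s=observe();print(s["t"],s["tool_pos"],s["ee_rot"],s["wrist_force"])
E
```

```text
top [[565.1290284543848, 0.0, 317.81365062278314], [0.0, 565.1290284543848, 235.707551368818], [0.0, 0.0, 1.0]] [[-0.009, 0.9868, -0.162, 0.4371], [-1.0, -0.0092, -0.0008, 0.0513], [-0.0022, 0.162, 0.9868, 0.99], [0.0, 0.0, 0.0, 1.0]] ['image', 'mtx', 'cam_to_world']
side [[452.60886893610177, 0.0, 327.69724887361195], [0.0, 452.60886893610177, 238.82220026902957], [0.0, 0.0, 1.0]] [[-0.8866, 0.2848, -0.3645, 0.2931], [-0.4625, -0.5544, 0.6919, 0.6197], [-0.005, 0.782, 0.6232, 0.5795], [0.0, 0.0, 0.0, 1.0]] ['image', 'mtx', 'cam_to_world']
0.1 [0.20348903 0.59040685 0.1948057 ] [[-9.45452226e-01  3.25760347e-01 -5.33088049e-04]
 [ 3.25760783e-01  9.45450955e-01 -1.55044953e-03]
 [-1.06637363e-06 -1.63953514e-03 -9.99998656e-01]] [0.40469089 0.08637145 0.28722909]
```

View pics/top0.png

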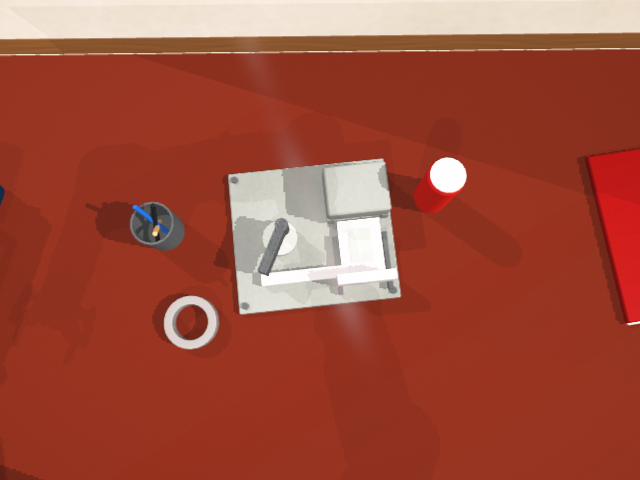

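View pics/side0.png

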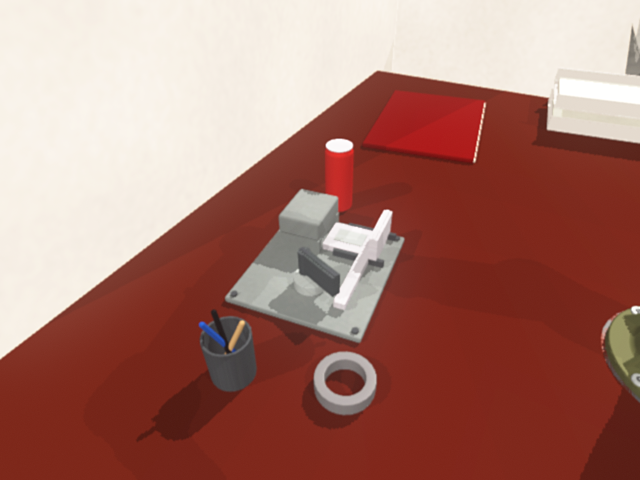

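The top view shows the press plate with corners near (229,175), (384,160), (400,297) and (240,314). The blade runs from its axis at about (281,225) to its tip at (265,272), pointing backwards and left. The push plate is at about (340–397, 270), the can at (445,175), the cup at (157,225) and the tape at (191,322). The side view agrees with this.

```bash
cat > h.py <<'E'
from cell import *
import cv2,numpy as np
def ray(d,px,z):
    px=np.atleast_2d(np.float64(px));K=d["mtx"];T=d["cam_to_world"]
    v=np.c_[(px[:,0]-K[0,2])/K[0,0],-(px[:,1]-K[1,2])/K[1,1],-np.ones(len(px))]@T[:3,:3].T
    o=T[:3,3];return o+v*((z-o[2])/v[:,2])[:,None]
def press_mask(im):
    h=cv2.cvtColor(im,cv2.COLOR_RGB2HSV)
    m=((h[...,1]<110)).astype(np.uint8)*255; m[:60]=0
    return m
def dark(im):
    return (im.max(2)<95)&(im.max(2).astype(int)-im.min(2)<25)
E
python3 - <<'E'
from h import *
d=get_image("top");im=d["image"]
n,l,st,c=cv2.connectedComponentsWithStats(press_mask(im))
i=l[290,255];print(st[i])
cs,_=cv2.findContours((l==i).astype(np.uint8),0,2)
cc=max(cs,key=cv2.contourArea);hull=cv2.convexHull(cc)
print("approx",cv2.approxPolyDP(hull,6,True)[:,0].tolist())
# far-left, near-left, near-right corners lie on plate (z=.012)
m=dark(im)&(l==i)
n2,l2,s2,c2=cv2.connectedComponentsWithStats(m.astype(np.uint8))
for k in range(1,n2):
    if s2[k,4]>60: print("dark",s2[k],c2[k].round(1))
k=l2[250,272];print(k)
w=im[255:290,255:405].min(2)>200
ys,xs=np.nonzero(w);print(xs.min()+255,xs.max()+255)
big=cv2.resize(im[140:330,215:480],None,fx=3,fy=3,interpolation=cv2.INTER_CUBIC)[:600,:800]
cv2.imwrite("pics/top0c.png",big[:,:,::-1])
E
```

```text
[  228   158   173   157 22676]
approx [[383, 159], [400, 296], [240, 314], [228, 175]]
dark [266 228  23  47  79] [277.7 249.3]
0
255 397
```

View pics/top0c.png

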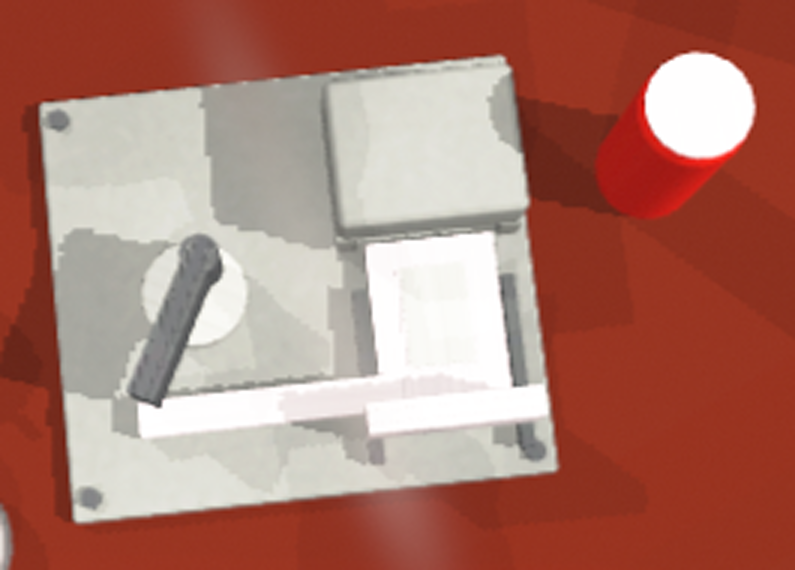

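The blade's axis is at about (282,223) and its tip at about (264,272.7) in full-image pixels. The plate's top strip runs from (338,274) to (397,268) at its front edge and from (338,285) to (397,278) at its lower edge.

Run:
```python
from h import *
import math
d=get_image("top")
q=ray(d,[[383.5,159.5],[400,296],[240,314],[228.5,175.5]],.012)[:,:2] # FR,BR,BL,FL
P=np.array([[125,-130],[-125,-130],[-125,150],[125,150]])/1000
pc,qc=P-P.mean(0),q-q.mean(0)
th=math.atan2((pc[:,0]*qc[:,1]-pc[:,1]*qc[:,0]).sum(),(pc*qc).sum())
R=np.array([[np.cos(th),-np.sin(th)],[np.sin(th),np.cos(th)]])
o=q.mean(0)-R@P.mean(0)
print("yaw",math.degrees(th),"o",o,"res",((q-o)-P@R.T).round(4).tolist())
c=lambda p,z:((ray(d,p,z)[:,:2]-o)@R).round(4).tolist()
b=np.array(c([[281.8,223],[264,272.7]],.084));print("axis,tip",b,"ang to tip from nominal axis",math.atan2(*(b[1]-[.01,.06])[::-1]),math.atan2(*(b[1]-b[0])[::-1]))
print("plate top z77",c([[338,274.3],[397,268.3],[338.3,285.5],[397.5,277.8]],.077))
print("can top",c([[448,175]],.15),"cup",c([[155,221]],.085),"tape",c([[191,322]],.025))
print("axis world",o+R@[.01,.06])
np.savez("press.npz",R=R,o=o,th=th)
s=observe();print(s["joint_pos"])
```

```text
yaw 5.526043861450543 o [0.60021432 0.05050908] res [[-0.0021, -0.0001], [0.0028, 0.0024], [0.0015, -0.001], [-0.0021, -0.0013]]
axis,tip [[ 0.0129  0.0591]
 [-0.065   0.0953]] ang to tip from nominal axis 2.701685861194076 2.7065830463425606
plate top z77 [[-0.0794, -0.023], [-0.0798, -0.1192], [-0.0975, -0.0215], [-0.0952, -0.1181]]
can top [[0.0477, -0.2044]] cup [[0.0379, 0.2644]] tape [[-0.1288, 0.2305]]
axis world [0.60438995 0.11119321]
[-64.94613936  29.10834763 -13.61145238  85.98746397   7.20064622
  65.82794008  -8.87042797]
```

```bash
python3 -m pendant '[{"gripper":1,"offset":[-0.02,-0.015,0],"twist":-0.05},{"gripper":1,"offset":[-0.05,-0.04,0],"twist":-0.15},{"gripper":1,"offset":[-0.08,-0.065,0],"twist":-0.27},{"gripper":1,"offset":[-0.11,-0.09,0],"twist":-0.39},{"gripper":1,"offset":[-0.14,-0.115,0],"twist":-0.51},{"gripper":1,"offset":[-0.17,-0.14,0],"twist":-0.63},{"gripper":1,"offset":[-0.2,-0.16,0],"twist":-0.75},{"gripper":1,"offset":[-0.23,-0.18,0],"twist":-0.87},{"gripper":1,"offset":[-0.26,-0.20,0],"twist":-0.97},{"gripper":1,"offset":[-0.28,-0.217,0],"twist":-1.05}]'
cat >> h.py <<'E'
import os
if os.path.exists("press.npz"):
    Z=np.load("press.npz");R=Z["R"];o=Z["o"];th=float(Z["th"])
def go(targets):
    """targets: (press x, press y, z, press yaw of tool x)"""
    s=observe();E=s["ee_rot"];p=s["tool_pos"];y0=np.arctan2(E[1,0],E[0,0])
    print("t",s["t"],"F",s["wrist_force"].round(1),"j7",s["joint_pos"][6].round(1),"press",(R.T@(p[:2]-o)).round(4),p[2].round(4))
    for x,y,z,a in targets:
        w=np.r_[o+R@[x,y],z];tw=-((a+th-y0+np.pi)%(2*np.pi)-np.pi)
        print((E.T@(w-p)).round(4),round(tw,3))
def F(a,r,s): return .01+r*np.cos(a)-s*np.sin(a), .06+r*np.sin(a)+s*np.cos(a)
E
python3 -c "
from h import *
go([(*F(2.7,.062,.045),.196,2.7+np.pi/2)])"
```

```text
t: 1.03
tool_pos: [0.3998, 0.2914, 0.1954]
ee_rot: [[-0.751, -0.66, 0.001], [-0.66, 0.751, -0.001], [0.0, -0.001, -1.0]]
wrist_force: [1.1, 0.1, 0.6]
grip_width: -0.0001
finger_force: 0.0
t 1.0333 F [1.1 0.1 0.6] j7 82.1 press [-0.1762  0.2591] 0.1954
[ 0.0347 -0.2379 -0.0003] -0.505
```

```bash
python3 -m pendant '[{"gripper":1,"offset":[0.004,-0.028,0],"twist":-0.06},{"gripper":1,"offset":[0.009,-0.06,0],"twist":-0.14},{"gripper":1,"offset":[0.014,-0.095,0],"twist":-0.22},{"gripper":1,"offset":[0.019,-0.13,0],"twist":-0.3},{"gripper":1,"offset":[0.024,-0.165,0],"twist":-0.37},{"gripper":1,"offset":[0.029,-0.195,0],"twist":-0.43},{"gripper":1,"offset":[0.032,-0.22,0],"twist":-0.48},{"gripper":1,"offset":[0.0347,-0.238,0],"twist":-0.505},{"gripper":1,"offset":[0.0347,-0.238,0],"twist":-0.505},{"gripper":1,"offset":[0.0347,-0.238,0],"twist":-0.505}]'
python3 - <<'E'
from h import *
go([(*F(2.7,.062,.045),z,2.7+np.pi/2) for z in(.1,.055)])
for n in("top","side"):
    d=get_image(n);cv2.imwrite(f"pics/{n}1.png",d["image"][:,:,::-1])
a=cv2.imread("pics/top1.png")[140:330,215:480];b=cv2.imread("pics/side1.png")[150:350,190:455]
cv2.imwrite("pics/m1.png",cv2.resize(np.vstack([a,b[:190]]),None,fx=1.55,fy=1.55))
E
```

```text
t: 1.87
tool_pos: [0.5283, 0.0914, 0.1952]
ee_rot: [[-0.343, -0.939, -0.001], [-0.939, 0.343, 0.0], [0.0, 0.001, -1.0]]
wrist_force: [-0.8, 0.1, -0.4]
grip_width: -0.0
finger_force: 0.0
t 1.8667 F [-0.8  0.1 -0.4] j7 135.2 press [-0.0677  0.0477] 0.1952
[ 0.0006 -0.003   0.0952] -0.005
[ 0.0006 -0.003   0.1402] -0.005
```

View pics/m1.png

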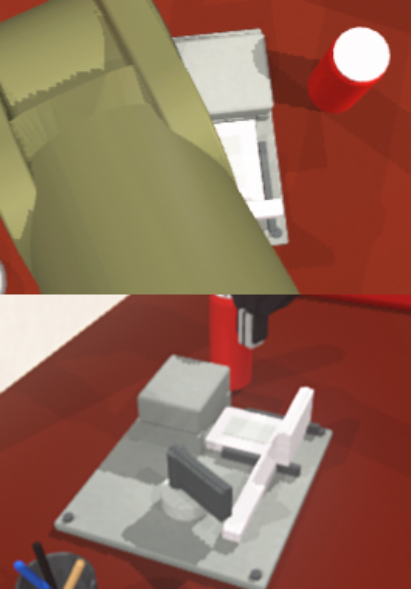

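The top view is blocked by the arm. The side view shows the shut fingers above the gap behind the blade, clear of everything. Next I descend and then close up to the blade.

```bash
python3 -m pendant '[{"gripper":1,"offset":[0,-0.002,0.02],"twist":0},{"gripper":1,"offset":[0,-0.003,0.045],"twist":0},{"gripper":1,"offset":[0,-0.003,0.07],"twist":0},{"gripper":1,"offset":[0,-0.003,0.095],"twist":0},{"gripper":1,"offset":[0,-0.003,0.12],"twist":0},{"gripper":1,"offset":[0,-0.003,0.135],"twist":0},{"gripper":1,"offset":[0,-0.003,0.14],"twist":0},{"gripper":1,"offset":[-0.008,-0.003,0.14],"twist":0},{"gripper":1,"offset":[-0.016,-0.003,0.14],"twist":0},{"gripper":1,"offset":[-0.021,-0.003,0.14],"twist":0}]'
python3 - <<'E'
from h import *
go([(*F(a,.062,.02),.055,a+np.pi/2) for a in np.arange(2.65,1.8,-.1)])
E
```

```text
t: 2.8
tool_pos: [0.5393, 0.1138, 0.057]
ee_rot: [[-0.339, -0.941, 0.003], [-0.941, 0.339, 0.002], [-0.002, -0.002, -1.0]]
wrist_force: [0.2, -0.1, 0.2]
grip_width: -0.0
finger_force: 0.0
t 2.8 F [ 0.2 -0.1  0.2] j7 127.6 press [-0.0545  0.0688] 0.057
[-0.0027  0.0008  0.002 ] 0.049
[-0.0091  0.0022  0.0021] 0.149
[-0.0155  0.003   0.0021] 0.249
[-0.022   0.003   0.0021] 0.349
[-0.0285  0.0025  0.0021] 0.449
[-0.0349  0.0013  0.0021] 0.549
[-0.0412 -0.0006  0.0021] 0.649
[-0.0472 -0.003   0.0022] 0.749
[-0.053  -0.0061  0.0022] 0.849
```

```bash
python3 -m pendant '[{"gripper":1,"offset":[-0.003,0.001,0.002],"twist":0.05},{"gripper":1,"offset":[-0.009,0.002,0.002],"twist":0.15},{"gripper":1,"offset":[-0.0155,0.003,0.002],"twist":0.25},{"gripper":1,"offset":[-0.022,0.003,0.002],"twist":0.35},{"gripper":1,"offset":[-0.0285,0.0025,0.002],"twist":0.45},{"gripper":1,"offset":[-0.035,0.0013,0.002],"twist":0.55},{"gripper":1,"offset":[-0.041,-0.0006,0.002],"twist":0.65},{"gripper":1,"offset":[-0.047,-0.003,0.002],"twist":0.75},{"gripper":1,"offset":[-0.053,-0.006,0.002],"twist":0.85}]'
python3 - <<'E'
from h import *
go([(*F(a,.062,.02),.055,a+np.pi/2) for a in np.arange(1.75,0.8,-.1)])
E
```

```text
t: 3.55
tool_pos: [0.5627, 0.1609, 0.0551]
ee_rot: [[-0.932, -0.361, 0.002], [-0.361, 0.933, 0.001], [-0.003, 0.001, -1.0]]
wrist_force: [-0.9, -0.3, 0.6]
grip_width: 0.0002
finger_force: 0.0
t 3.55 F [-0.9 -0.3  0.6] j7 85.9 press [-0.0267  0.1135] 0.0551
[-0.0068  0.0022  0.0001] 0.094
[-0.0133  0.0033  0.0001] 0.194
[-0.0198  0.0037  0.0001] 0.294
[-0.0263  0.0035  0.0002] 0.394
[-0.0327  0.0026  0.0002] 0.494
[-0.0391  0.0011  0.0002] 0.594
[-0.0452 -0.001   0.0002] 0.694
[-0.0511 -0.0037  0.0002] 0.794
[-0.0568 -0.007   0.0002] 0.894
[-0.062  -0.0108  0.0002] 0.994
```

Run:
```python
from h import *
a=get_image("top")["image"][140:330,215:480];b=get_image("side")["image"][150:340,190:455]
cv2.imwrite("pics/m2.png",cv2.resize(np.vstack([a,b])[:,:,::-1],None,fx=1.55,fy=1.55))
```

```text
(no output)
```

View pics/m2.png

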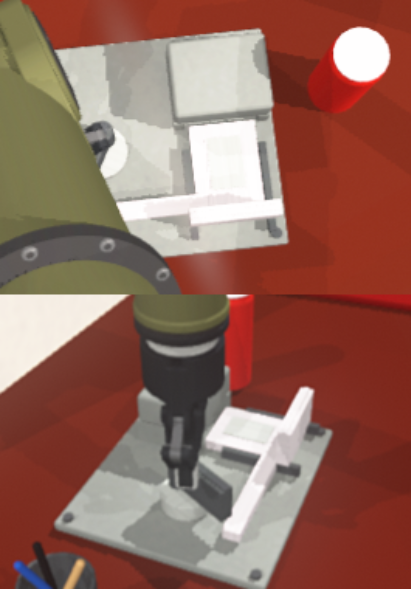

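Run:
```python
from h import *
def proj(d,p):
    T=d["cam_to_world"];c=T[:3,:3].T@(np.array(p)-T[:3,3]);v=np.array([c[0],-c[1],-c[2]]);u=d["mtx"]@v;return (u[:2]/u[2])
for n in("side","top"):
    d=get_image(n);s=observe()
    print(n,"tcp",proj(d,s["tool_pos"]))
    for a in(2.7,1.85):
        for r in(0,.084):
            x=F(a,r,0);print(a,r,proj(d,np.r_[o+R@x,.084]))
    im=d["image"]
    b=im[250:340,270:380] if n=="side" else im[200:290,230:340]
    cv2.imwrite(f"pics/c3{n}.png",cv2.resize(b[:,:,::-1],None,fx=5,fy=5,interpolation=2))
```

```text
side tcp [313.1906869 287.1206976]
2.7 0 [305.30907196 248.7353936 ]
2.7 0.084 [339.32922277 273.26561141]
1.85 0 [305.30907196 248.7353936 ]
1.85 0.084 [297.61486312 282.91510985]
top tcp [253.40043991 253.24946306]
2.7 0 [281.41506295 224.81437647]
2.7 0.084 [263.66397645 273.35137747]
1.85 0 [281.41506295 224.81437647]
1.85 0.084 [233.19206137 243.95771819]
```

View pics/c3side.png

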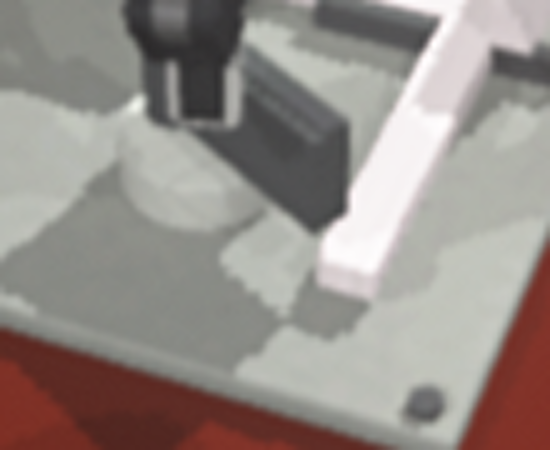

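The crop shows the blade still at 2.7, with its tip at (338,275). The fingertips are at about (311,274), while the TCP projects to (313,287), so the tips look higher or farther away than reported. I'll compare this with the earlier high-pose picture.

Run:
```python
from h import *
def proj(d,p):
    T=d["cam_to_world"];c=T[:3,:3].T@(np.array(p)-T[:3,3]);v=np.array([c[0],-c[1],-c[2]]);u=d["mtx"]@v;return (u[:2]/u[2]).round(1)
d=get_image("side");s=observe()
print("high pose",proj(d,[.5283,.0914,.1952]),proj(d,[.5283,.0914,.22]))
p=s["tool_pos"]
for z in(.055,.07,.08,.09):print(z,proj(d,[p[0],p[1],z]))
print(s["joint_pos"],s["tau"].round(1),s["grip_width"],s["wrist_torque"].round(2))
a=cv2.imread("pics/side1.png")[140:230,300:410];cv2.imwrite("pics/c4.png",cv2.resize(a,None,fx=5,fy=5,interpolation=2))
```

```text
high pose [352.4 200. ] [352.9 186.1]
0.055 [313.9 286.6]
0.07 [313.7 280. ]
0.08 [313.6 275.5]
0.09 [313.4 270.9]
[-12.35033209  33.70400606  -9.21499702 102.70791473   7.33821224
  44.12901493  86.28285962] [ -0.5 -61.6  -1.4 -19.4  -0.   -0.   -0. ] -0.000491223070622284 [0.03 0.03 0.01]
```

View pics/c4.png

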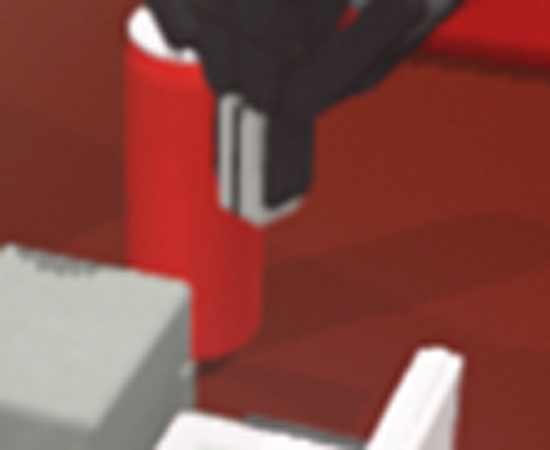

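The high-pose picture shows the fingertips at (351.6,184), where the TCP projects to (352,200). Both poses give the same answer: the real tips are about 27 mm above the reported TCP, so the fingers skimmed over the 84 mm blade. I'll raise, go back and come down about 27 mm lower.

```bash
python3 -c "
from h import *
go([(*F(2.7,.062,.045),z,2.7+np.pi/2) for z in(.12,.028)])"
```

```text
t 3.8 F [-0.5  0.  -0.9] j7 86.3 press [-0.0278  0.112 ] 0.0542
[ 0.0543 -0.0532 -0.0659] -0.849
[ 0.0544 -0.0532  0.0261] -0.849
```

```bash
python3 -m pendant '[{"gripper":1,"offset":[0,0,-0.025],"twist":0},{"gripper":1,"offset":[0,0,-0.055],"twist":0},{"gripper":1,"offset":[0.006,-0.006,-0.066],"twist":-0.1},{"gripper":1,"offset":[0.013,-0.013,-0.066],"twist":-0.22},{"gripper":1,"offset":[0.021,-0.021,-0.066],"twist":-0.34},{"gripper":1,"offset":[0.03,-0.03,-0.066],"twist":-0.46},{"gripper":1,"offset":[0.038,-0.038,-0.066],"twist":-0.58},{"gripper":1,"offset":[0.046,-0.046,-0.066],"twist":-0.7},{"gripper":1,"offset":[0.052,-0.052,-0.066],"twist":-0.8},{"gripper":1,"offset":[0.054,-0.053,-0.066],"twist":-0.85}]'
python3 -c "
from h import *
go([(*F(2.7,.062,.045),z,2.7+np.pi/2) for z in(.055,.028)])"
```

```text
t: 4.63
tool_pos: [0.5302, 0.0874, 0.1198]
ee_rot: [[-0.335, -0.942, -0.0], [-0.942, 0.335, -0.001], [0.001, -0.0, -1.0]]
wrist_force: [-0.0, -0.5, 0.2]
grip_width: -0.0003
finger_force: 0.0
t 4.6333 F [-0.  -0.5  0.2] j7 134.3 press [-0.0662  0.0435] 0.1198
[-0.0026  0.0002  0.0648] 0.003
[-0.0026  0.0002  0.0918] 0.003
```

```bash
python3 -m pendant '[{"gripper":1,"offset":[-0.002,0,0.02],"twist":0},{"gripper":1,"offset":[-0.002,0,0.04],"twist":0},{"gripper":1,"offset":[-0.002,0,0.06],"twist":0},{"gripper":1,"offset":[-0.002,0,0.075],"twist":0},{"gripper":1,"offset":[-0.002,0,0.085],"twist":0},{"gripper":1,"offset":[-0.002,0,0.09],"twist":0},{"gripper":1,"offset":[-0.002,0,0.09],"twist":0}]'
python3 - <<'E'
from h import *
go([(*F(2.7,.062,s),.03,2.7+np.pi/2) for s in(.03,.02)])
a=get_image("side")["image"][210:330,250:410];cv2.imwrite("pics/c5.png",cv2.resize(a[:,:,::-1],None,fx=4.5,fy=4.5,interpolation=2))
E
```

```text
t: 5.22
tool_pos: [0.531, 0.0915, 0.029]
ee_rot: [[-0.34, -0.94, -0.001], [-0.94, 0.34, -0.0], [0.001, 0.001, -1.0]]
wrist_force: [0.5, -0.2, 0.2]
grip_width: 0.0002
finger_force: 0.0
t 5.2167 F [ 0.5 -0.2  0.2] j7 129.7 press [-0.0649  0.0475] 0.029
[-0.0133 -0.0004 -0.001 ] -0.002
[-0.0233 -0.0004 -0.001 ] -0.002
```

View pics/c5.png

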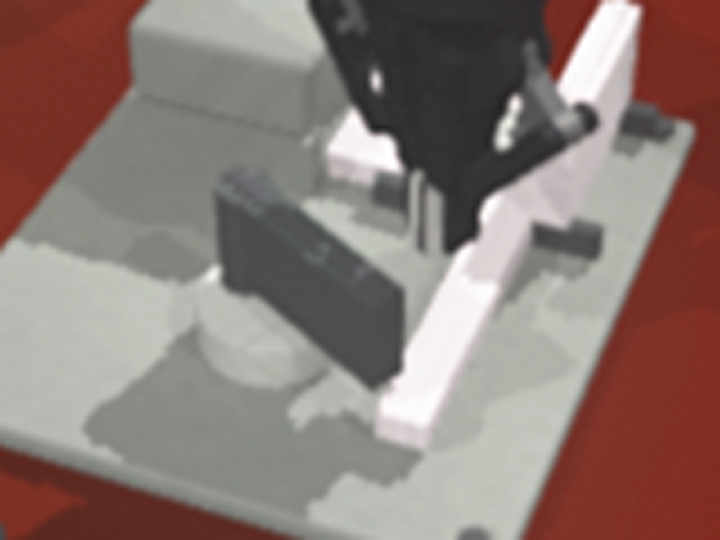

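The fingers are now low, on the carriage side of the blade, with their tips at about (348,267), clear of the low arm. I'll close to contact and start the sweep.

```bash
python3 -m pendant '[{"gripper":1,"offset":[-0.008,0,-0.001],"twist":0},{"gripper":1,"offset":[-0.016,0,-0.001],"twist":0},{"gripper":1,"offset":[-0.022,0,-0.001],"twist":0},{"gripper":1,"offset":[-0.026,0,-0.001],"twist":0.03},{"gripper":1,"offset":[-0.029,0.0005,-0.001],"twist":0.09},{"gripper":1,"offset":[-0.032,0.001,-0.001],"twist":0.13}]'
python3 - <<'E'
from h import *
go([(*F(a,.062,.02),.03,a+np.pi/2) for a in np.arange(2.5,1.65,-.1)])
E
```

```text
t: 5.77
tool_pos: [0.5412, 0.1222, 0.031]
ee_rot: [[-0.462, -0.887, -0.001], [-0.887, 0.462, -0.001], [0.001, -0.0, -1.0]]
wrist_force: [-1.8, -2.6, 3.3]
grip_width: -0.0
finger_force: 2.1
t 5.7667 F [-1.8 -2.6  3.3] j7 121.5 press [-0.0518  0.0771] 0.031
[-0.0035  0.0021  0.001 ] 0.065
[-0.0098  0.0033  0.001 ] 0.165
[-0.0163  0.004   0.001 ] 0.265
[-0.0228  0.004   0.001 ] 0.365
[-0.0293  0.0033  0.001 ] 0.465
[-0.0357  0.002   0.001 ] 0.565
[-0.0419  0.      0.001 ] 0.665
[-0.0479 -0.0025  0.001 ] 0.765
[-0.0536 -0.0057  0.001 ] 0.865
```

Contact is made: about 3 N, pointing against the push. Next is the sweep.

```bash
python3 -m pendant '[{"gripper":1,"offset":[-0.0035,0.002,0.001],"twist":0.065},{"gripper":1,"offset":[-0.01,0.0033,0.001],"twist":0.165},{"gripper":1,"offset":[-0.0163,0.004,0.001],"twist":0.265},{"gripper":1,"offset":[-0.0228,0.004,0.001],"twist":0.365},{"gripper":1,"offset":[-0.0293,0.0033,0.001],"twist":0.465},{"gripper":1,"offset":[-0.0357,0.002,0.001],"twist":0.565},{"gripper":1,"offset":[-0.042,0,0.001],"twist":0.665},{"gripper":1,"offset":[-0.048,-0.0025,0.001],"twist":0.765},{"gripper":1,"offset":[-0.0536,-0.0057,0.001],"twist":0.865}]'
python3 - <<'E'
from h import *
go([(*F(a,.062,.02),.03,a+np.pi/2) for a in np.arange(1.6,0.65,-.1)])
E
```

```text
t: 6.52
tool_pos: [0.5702, 0.1676, 0.0299]
ee_rot: [[-0.975, -0.222, -0.002], [-0.222, 0.975, -0.001], [0.002, -0.001, -1.0]]
wrist_force: [-3.8, -2.9, 2.2]
grip_width: 0.0001
finger_force: 2.2
t 6.5167 F [-3.8 -2.9  2.2] j7 81.2 press [-0.0186  0.1195] 0.0299
[-0.007   0.001  -0.0001] 0.099
[-0.0134  0.0021 -0.0001] 0.199
[-0.0199  0.0025 -0.0001] 0.299
[-0.0264  0.0023 -0.0001] 0.399
[-0.0329  0.0014 -0.0002] 0.499
[-0.0392 -0.0001 -0.0002] 0.599
[-0.0454 -0.0023 -0.0002] 0.699
[-0.0513 -0.005  -0.0002] 0.799
[-0.0569 -0.0084 -0.0002] 0.899
[-0.0621 -0.0122 -0.0002] 0.999
```

```bash
python3 -m pendant '[{"gripper":1,"offset":[-0.007,0.001,0],"twist":0.1},{"gripper":1,"offset":[-0.0134,0.002,0],"twist":0.2},{"gripper":1,"offset":[-0.02,0.0025,0],"twist":0.3},{"gripper":1,"offset":[-0.0264,0.0023,0],"twist":0.4},{"gripper":1,"offset":[-0.033,0.0014,0],"twist":0.5},{"gripper":1,"offset":[-0.039,0,0],"twist":0.6},{"gripper":1,"offset":[-0.0454,-0.0023,0],"twist":0.7},{"gripper":1,"offset":[-0.0513,-0.005,0],"twist":0.8},{"gripper":1,"offset":[-0.057,-0.0084,0],"twist":0.9},{"gripper":1,"offset":[-0.062,-0.012,0],"twist":1.0}]'
python3 - <<'E'
from h import *
go([(*F(a,.062,.02),.03,a+np.pi/2) for a in (.65,.55,.45,.35,.25,.2,.15,.1,.1,.1)])
E
```

```text
t: 7.35
tool_pos: [0.633, 0.172, 0.0298]
ee_rot: [[-0.715, 0.699, -0.003], [0.699, 0.715, 0.002], [0.003, -0.001, -1.0]]
wrist_force: [-5.0, 0.8, 3.7]
grip_width: 0.0
finger_force: 2.1
t 7.35 F [-5.   0.8  3.7] j7 38.7 press [0.0443 0.1178] 0.0298
[-0.0052 -0.0006 -0.0002] 0.05
[-0.0116  0.0008 -0.0002] 0.15
[-0.0181  0.0015 -0.0002] 0.25
[-0.0246  0.0016 -0.0002] 0.35
[-0.0311  0.001  -0.0003] 0.45
[-0.0343  0.0005 -0.0003] 0.5
[-0.0375 -0.0002 -0.0003] 0.55
[-0.0406 -0.001  -0.0003] 0.6
[-0.0406 -0.001  -0.0003] 0.6
[-0.0406 -0.001  -0.0003] 0.6
```

```bash
python3 -m pendant '[{"gripper":1,"offset":[-0.005,-0.0005,0],"twist":0.05},{"gripper":1,"offset":[-0.0116,0.001,0],"twist":0.15},{"gripper":1,"offset":[-0.018,0.0015,0],"twist":0.25},{"gripper":1,"offset":[-0.0246,0.0016,0],"twist":0.35},{"gripper":1,"offset":[-0.031,0.001,0],"twist":0.45},{"gripper":1,"offset":[-0.0343,0.0005,0],"twist":0.5},{"gripper":1,"offset":[-0.0375,0,0],"twist":0.55},{"gripper":1,"offset":[-0.0406,-0.001,0],"twist":0.6},{"gripper":1,"offset":[-0.0406,-0.001,0],"twist":0.6}]'
python3 - <<'E'
from h import *
go([(*F(a,.062,s),.03,a+np.pi/2) for a,s in ((.05,.02),(0,.02),(0,.05))])
E
python3 - <<'E'
from h import *
d=get_image("top");a=d["image"][140:330,215:480];b=get_image("side")["image"][150:340,190:455]
cv2.imwrite("pics/m6.png",cv2.resize(np.hstack([a,b])[:,:,::-1],None,fx=1.5,fy=1.5))
E
```

```text
t: 8.1
tool_pos: [0.6628, 0.1433, 0.0298]
ee_rot: [[-0.198, 0.98, 0.0], [0.98, 0.198, 0.002], [0.002, 0.001, -1.0]]
wrist_force: [-0.5, 3.7, -0.3]
grip_width: 0.0
finger_force: 1.9
t 8.1 F [-0.5  3.7 -0.3] j7 14.3 press [0.0712 0.0864] 0.0298
[-0.0033 -0.0006 -0.0002] 0.053
[-0.0064  0.0001 -0.0002] 0.103
[ 0.0234  0.0032 -0.0001] 0.103
```

View pics/m6.png

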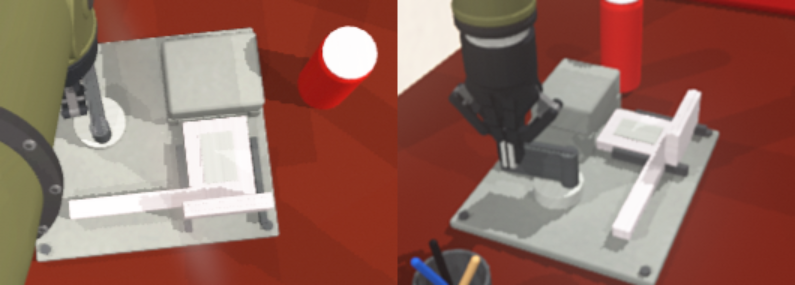

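The blade now points nearly forward: axis at about (282,231) and visible to about (277,200), so roughly 0.1 rad is left. I'll finish the turn, back off to the left, rise, and measure it in the clear.

```bash
python3 -m pendant '[{"gripper":1,"offset":[-0.0033,-0.0005,0],"twist":0.05},{"gripper":1,"offset":[-0.0064,0,0],"twist":0.103},{"gripper":1,"offset":[-0.0064,0,0],"twist":0.103},{"gripper":1,"offset":[0.002,0,0],"twist":0.103},{"gripper":1,"offset":[0.017,0,0],"twist":0.103},{"gripper":1,"offset":[0.032,0,0],"twist":0.103},{"gripper":1,"offset":[0.032,0,-0.03],"twist":0.103},{"gripper":1,"offset":[0.032,0,-0.065],"twist":0.103},{"gripper":1,"offset":[0.032,0,-0.1],"twist":0.103},{"gripper":1,"offset":[0.032,0,-0.12],"twist":0.103}]'
python3 - <<'E'
from h import *
go([(-.145,-.07,.15,np.pi/2)])
E
```

```text
t: 9.03
tool_pos: [0.657, 0.1739, 0.1535]
ee_rot: [[-0.098, 0.995, 0.004], [0.995, 0.098, 0.001], [0.0, 0.004, -1.0]]
wrist_force: [1.0, 0.2, 1.4]
grip_width: 0.0001
finger_force: 0.0
t 9.0333 F [1.  0.2 1.4] j7 4.0 press [0.0684 0.1174] 0.1535
[-0.187  -0.2138  0.0026] 0.002
```

```bash
python3 -m pendant '[{"gripper":1,"offset":[-0.01,-0.012,0],"twist":-0.08},{"gripper":1,"offset":[-0.028,-0.032,0],"twist":-0.2},{"gripper":1,"offset":[-0.048,-0.055,0],"twist":-0.32},{"gripper":1,"offset":[-0.07,-0.08,0],"twist":-0.44},{"gripper":1,"offset":[-0.092,-0.105,0],"twist":-0.56},{"gripper":1,"offset":[-0.114,-0.13,0],"twist":-0.68},{"gripper":1,"offset":[-0.135,-0.154,0],"twist":-0.8},{"gripper":1,"offset":[-0.155,-0.177,0],"twist":-0.92},{"gripper":1,"offset":[-0.172,-0.197,0],"twist":-1.04},{"gripper":1,"offset":[-0.187,-0.212,0],"twist":-1.16}]'
python3 - <<'E'
from h import *
go([(-.14,-.07,.15,np.pi),(-.14,-.07,.03,np.pi)])
d=get_image("top");a=d["image"][150:300,220:410]
cv2.imwrite("pics/t7.png",cv2.resize(a[:,:,::-1],None,fx=4,fy=4,interpolation=2))
E
```

```text
t: 9.87
tool_pos: [0.4613, -0.0345, 0.1498]
ee_rot: [[-0.953, 0.303, -0.001], [0.303, 0.953, -0.0], [0.001, -0.0, -1.0]]
wrist_force: [-0.2, -1.1, -0.3]
grip_width: -0.0002
finger_force: 0.0
t 9.8667 F [-0.2 -1.1 -0.3] j7 79.3 press [-0.1465 -0.0713] 0.1498
[-0.0055  0.0037 -0.0002] -0.404
[-0.0055  0.0037  0.1198] -0.404
```

View pics/t7.png

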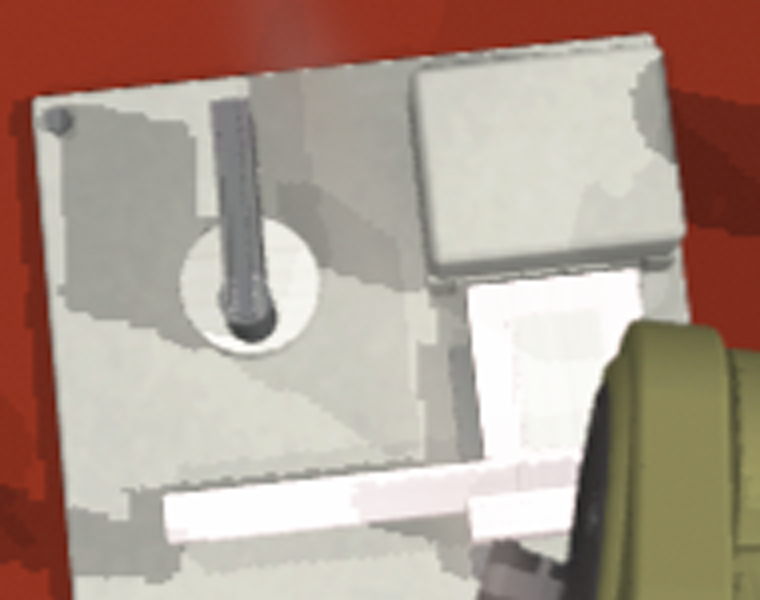

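The blade points forward. Its left top edge runs from about crop (212,103) to (222,290), i.e. pixels (273,175.8) to (275.5,222.5). I'll check the angle with rays.

Run:
```python
from h import *
d=get_image("top");im=d["image"].astype(int)
# left edge of the dark blade per row, subpixel by half-level crossing
pts=[]
g=im.sum(2)/3
for r in range(178,216):
    row=g[r,266:284];k=np.argmax(row[:-1]-row[1:]);w=slice(max(k-1,0),k+2);dd=np.clip(row[:-1]-row[1:],0,None)
    pts.append([266+.5+(np.arange(17)[w]*dd[w]).sum()/dd[w].sum(),r])
p=np.array(pts);W=(ray(d,p,.084)[:,:2]-o)@R
vx,vy,x0,y0=cv2.fitLine(W.astype(np.float32),cv2.DIST_HUBER,0,.001,.001).ravel()
print(p[::6].round(1).tolist(),"angle",np.arctan(vy/vx),"at",x0,y0,"lateral at x=10mm",y0+vy/vx*(.01-x0)-.06)
tip=(ray(d,[[220+230/4,150+99/4]],.084)[0,:2]-o)@R;print("tip",tip,np.arctan2(tip[1]-.06,tip[0]-.01))
```

```text
[[272.3, 178.0], [272.9, 184.0], [273.3, 190.0], [273.8, 196.0], [274.1, 202.0], [274.6, 208.0], [275.0, 214.0]] angle -0.01757676 at 0.055124346 0.068168014 lateral at x=10mm 0.008961234
tip [0.09449573 0.05845457] -0.018287942827791608
```

The cam is at about -0.02 rad (1°), which is good. Now I lower behind the plate.

```bash
python3 -m pendant '[{"gripper":1,"offset":[-0.002,0.002,0],"twist":-0.1},{"gripper":1,"offset":[-0.005,0.004,0.005],"twist":-0.22},{"gripper":1,"offset":[-0.005,0.004,0.02],"twist":-0.33},{"gripper":1,"offset":[-0.005,0.004,0.04],"twist":-0.404},{"gripper":1,"offset":[-0.005,0.004,0.065],"twist":-0.404},{"gripper":1,"offset":[-0.005,0.004,0.09],"twist":-0.404},{"gripper":1,"offset":[-0.005,0.004,0.11],"twist":-0.404},{"gripper":1,"offset":[-0.005,0.004,0.12],"twist":-0.404},{"gripper":1,"offset":[-0.005,0.004,0.12],"twist":-0.404}]'
python3 - <<'E'
from h import *
go([(x,-.07,.03,np.pi) for x in(-.11,-.09,-.06,-.045)])
E
```

```text
t: 10.72
tool_pos: [0.4683, -0.0305, 0.0275]
ee_rot: [[-0.996, -0.09, -0.004], [-0.09, 0.996, 0.0], [0.004, 0.001, -1.0]]
wrist_force: [0.1, 0.2, -0.3]
grip_width: 0.0005
finger_force: 0.0
t 10.7167 F [ 0.1  0.2 -0.3] j7 100.7 press [-0.1391 -0.0679] 0.0275
[-0.0291 -0.0019 -0.0026] -0.006
[-0.0491 -0.0018 -0.0027] -0.006
[-0.0791 -0.0016 -0.0028] -0.006
[-0.0941 -0.0015 -0.0029] -0.006
```

```bash
python3 -m pendant '[{"gripper":1,"offset":[-0.01,-0.001,-0.001],"twist":0},{"gripper":1,"offset":[-0.02,-0.002,-0.002],"twist":0},{"gripper":1,"offset":[-0.028,-0.002,-0.002],"twist":0},{"gripper":1,"offset":[-0.034,-0.002,-0.002],"twist":0},{"gripper":1,"offset":[-0.04,-0.002,-0.002],"twist":0},{"gripper":1,"offset":[-0.046,-0.002,-0.002],"twist":0},{"gripper":1,"offset":[-0.052,-0.002,-0.002],"twist":0},{"gripper":1,"offset":[-0.058,-0.002,-0.002],"twist":0},{"gripper":1,"offset":[-0.064,-0.002,-0.002],"twist":0},{"gripper":1,"offset":[-0.07,-0.002,-0.002],"twist":0}]'
python3 - <<'E'
from h import *
go([(-.055,-.07,.03,np.pi)])
E
```

```text
t: 11.55
tool_pos: [0.5394, -0.0277, 0.0315]
ee_rot: [[-0.996, -0.089, -0.001], [-0.089, 0.996, 0.0], [0.001, 0.0, -1.0]]
wrist_force: [-3.3, 2.3, 0.8]
grip_width: 0.0001
finger_force: 1.5
t 11.55 F [-3.3  2.3  0.8] j7 100.0 press [-0.0681 -0.072 ] 0.0315
[-0.0131  0.0021  0.0014] -0.007
```

Pushing at about 3 N. I go on until the force rises at the stop.

```bash
python3 -m pendant '[{"gripper":1,"offset":[-0.003,0.001,0.001],"twist":0},{"gripper":1,"offset":[-0.006,0.001,0.001],"twist":0},{"gripper":1,"offset":[-0.009,0.002,0.001],"twist":0},{"gripper":1,"offset":[-0.011,0.002,0.001],"twist":0}]'
python3 -m pendant '[{"gripper":1,"offset":[-0.002,0,0],"twist":0},{"gripper":1,"offset":[-0.004,0,0],"twist":0},{"gripper":1,"offset":[-0.004,0,0],"twist":0}]'
python3 - <<'E'
from h import *
go([(-.045,-.07,.03,np.pi)])
E
```

```text
t: 11.88
tool_pos: [0.5501, -0.0259, 0.0305]
ee_rot: [[-0.996, -0.088, -0.0], [-0.088, 0.996, -0.001], [0.0, -0.001, -1.0]]
wrist_force: [-2.1, -1.8, 0.6]
grip_width: 0.0002
finger_force: 1.3
t: 12.13
tool_pos: [0.5543, -0.025, 0.0305]
ee_rot: [[-0.996, -0.089, 0.0], [-0.089, 0.996, -0.0], [-0.0, -0.0, -1.0]]
wrist_force: [-0.7, -2.0, 0.1]
grip_width: 0.0001
finger_force: 0.7
t 12.1333 F [-0.7 -2.   0.1] j7 99.6 press [-0.0529 -0.0707] 0.0305
[-0.0079  0.0008  0.0005] -0.008
```

```bash
python3 -m pendant '[{"gripper":1,"offset":[-0.002,0,0],"twist":0},{"gripper":1,"offset":[-0.004,0,0],"twist":0},{"gripper":1,"offset":[-0.005,0,0],"twist":0},{"gripper":1,"offset":[-0.005,0,0],"twist":0}]'
python3 -m pendant '[{"gripper":1,"offset":[-0.002,0,0],"twist":0},{"gripper":1,"offset":[-0.004,0,0],"twist":0},{"gripper":1,"offset":[-0.004,0,0],"twist":0}]'
python3 -c "
from h import *
go([(-.045,-.07,.03,np.pi)])"
```

```text
t: 12.47
tool_pos: [0.5553, -0.0247, 0.0304]
ee_rot: [[-0.996, -0.089, -0.006], [-0.089, 0.996, -0.0], [0.006, 0.0, -1.0]]
wrist_force: [-10.7, -2.8, 7.8]
grip_width: -0.0
finger_force: 5.7
t: 12.72
tool_pos: [0.5552, -0.0247, 0.0302]
ee_rot: [[-0.996, -0.088, -0.014], [-0.088, 0.996, -0.0], [0.014, 0.001, -1.0]]
wrist_force: [-22.0, -3.4, 15.9]
grip_width: -0.0003
finger_force: 10.8
t 12.7167 F [-22.   -3.4  15.9] j7 99.5 press [-0.0521 -0.0706] 0.0302
[-0.007   0.0006  0.0001] -0.008
```

The carriage has stalled at 22 N after about 55 mm of travel, so it is home. A jam against the cam would have come at 0.045 or earlier. I back off and rise.

```bash
python3 -m pendant '[{"gripper":1,"offset":[0.008,0,0],"twist":0},{"gripper":1,"offset":[0.02,0,0],"twist":0},{"gripper":1,"offset":[0.04,0,0],"twist":0},{"gripper":1,"offset":[0.06,0,0],"twist":0},{"gripper":1,"offset":[0.07,0,-0.02],"twist":0},{"gripper":1,"offset":[0.075,0,-0.05],"twist":0},{"gripper":1,"offset":[0.075,0,-0.085],"twist":0},{"gripper":1,"offset":[0.075,0,-0.12],"twist":0},{"gripper":1,"offset":[0.075,0,-0.13],"twist":0},{"gripper":1,"offset":[0.075,0,-0.13],"twist":0}]'
python3 - <<'E'
from h import *
d=get_image("top");im=d["image"].astype(int);g=im.sum(2)/3
pts=[]
for r in range(178,212):
    row=g[r,266:284];dd=np.clip(row[:-1]-row[1:],0,None);k=np.argmax(dd);w=slice(max(k-1,0),k+2)
    pts.append([266.5+(np.arange(17)[w]*dd[w]).sum()/dd[w].sum(),r])
W=(ray(d,pts,.084)[:,:2]-o)@R
vx,vy,*_=cv2.fitLine(W.astype(np.float32),cv2.DIST_HUBER,0,.001,.001).ravel();print("cam",vy/vx)
# side arm's rear edge (z=.03) then and now
for f in(cv2.imread("pics/top0.png")[:,:,::-1],d["image"]):
    m=(f.min(2)>215).astype(np.uint8);m[:, :266]=0;m[:,325:]=0
    for c in(290,305,318):
        ys=np.nonzero(m[225:300,c])[0]
        if len(ys): print(c,((ray(d,[[c,225+ys.max()+.5]],.03)[0,:2]-o)@R).round(4))
E
```

```text
t: 13.55
tool_pos: [0.4914, -0.0301, 0.1644]
ee_rot: [[-0.996, -0.09, 0.009], [-0.09, 0.996, 0.001], [-0.009, -0.0, -1.0]]
wrist_force: [0.0, 0.9, -1.2]
grip_width: -0.0006
finger_force: 0.0
cam -0.015216574
290 [-0.109   0.0603]
305 [-0.0797  0.0319]
318 [-0.0787  0.0095]
290 [-0.0259  0.0522]
305 [-0.0251  0.0263]
318 [-0.024   0.0037]
```

The side arm moved about 55 mm, the cam is still at -0.015 rad, and the robot is clear of everything, so I'm handing in the job.

```bash
python3 -c "
from cell import *
print(close_job())"
```

```text
the job is handed in; nothing more can be done
None
```

I turned the blade to straight ahead (cam about -0.02 rad), then pushed the carriage about 55 mm until it stalled at 22 N, which I take as home against its stop. The job is handed in; my first sweep skimmed over the blade without moving it, because the fingertips sat about 27 mm higher than the reported TCP.

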